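# Take the depth of a blind bore with a collar gauge

### The job

Take the steel depth gauge out of its stand and lower it, nose first, into the blind bore in the top of the aluminium housing; the top face pushes the stiff brass collar up the stem as the rod goes in. Press on gently, just until you feel the nose meet the bottom of the bore, then let go and leave the gauge standing there upright, bottomed out, with the collar flat on the housing's top face marking the depth. Do not ram it, and leave the ring, the bottle and the curved shoe where they are.

Things in the scene. Friction and masses are not known exactly. Their poses are not given: they have to be found in the camera images.
- gauge: The loose steel depth gauge, about 0.2 kg, standing upright in the black stand at the start. Origin at the centre of the end face of its nose, z along the rod up towards the knob. From the origin up: nose 9 mm diameter and 5 mm long, a 4 mm taper, a plain stem 14 mm diameter up to 110 mm, a flat finger-stop flange 36 mm diameter from 110 to 114 mm, then a round ribbed knob 24 mm diameter from 114 to 150 mm, where it is meant to be held. 150 mm long in all.
- gauge_tip (a point): The centre of the end face of the gauge's nose (same point as the gauge's origin).
- gauge_knob (a point): The middle of the gauge's knob, on the rod's axis, 132 mm above the tip.
- collar (a joint): How far the brass collar has been slid up the gauge's stem, in m: at 0 its underside is 24 mm above the nose's end; it can go up 55 mm. It starts between 0 and 6 mm. It slides under about 5 N along the stem and stays where it is left; that is more than the gauge weighs, so the gauge does not sink into the bore by itself.
- collar_foot (a point): Centre of the underside of the collar, on the rod's axis. The collar is a brass ring 34 mm outer diameter, 10 mm high.
- housing: The aluminium housing, a block 100 mm (its x) by 80 mm (its y), 80 mm high, with a 12 mm thick, 150 mm long bolted foot (along its x); fixed to the bench. Origin at the centre of its underside, z up. More than 40 N of the rod, even for an instant, on the housing or on the bore's bottom harms them; about 6 N over the collar's friction is ample. Everything here is hard: creep down at about 15 mm/s or less until the bottom is felt.
- bore_mouth (a point): Centre of the mouth of the blind bore, in the middle of the housing's flat top face, 80 mm above the bench. The bore is 16 mm in diameter, vertical, with a flat bottom. Its depth differs from part to part, somewhere between 38 and 62 mm, and must be found by feel.
- stand: Black plastic gauge stand, a block 80 x 80 mm and 40 mm high, fixed to the bench. Origin at the centre of its underside, z up.
- stand_mouth (a point): Centre of the mouth of the stand's hole, in its top face 40 mm above the bench; the hole is 16 mm in diameter and 22 mm deep, and the gauge stands on its bottom at the start.
- ring_gauge: Bystander: a loose steel ring 56 mm outer diameter, 18 mm high, flat on the bench. Origin at the centre of its underside.
- oil_bottle: Bystander: a small closed white bottle 48 mm diameter, 110 mm high, standing. Origin at the centre of its underside.
- arc_shoe: Bystander: a curved dark steel shoe about 150 mm long, 35 mm wide and 30 mm high, lying on the bench. Origin under its middle.

How it is judged (in metres and radians):
On the way:
1. the gauge is in the bore, its nose pressed on the bottom, the collar flat on the top face (contact force between gauge_c0 and anything else above 1.5 N and horizontal distance between gauge_tip and bore_mouth below 0.006 m and z of gauge_tip in the frame of bore_mouth below -0.033 m and z of collar_foot in the frame of bore_mouth below 0.002 m and horizontal distance between collar_foot and bore_mouth below 0.005 m and angle between gauge's own z axis and vertical below 0.09 rad), for 0.1 s.
At the end, for the whole second after the job is handed in: The nose was pressed (over 1.5 N) on the bore's bottom; now the gauge stands in the bore, released, at rest: nose over 33 mm below the top face and within 6 mm of the axis, lean under 0.09 rad, collar's underside within 2 mm of the face and 5 mm of the axis. Bystanders moved under 20 mm (horizontal distance between gauge_tip and bore_mouth below 0.006 m and z of gauge_tip in the frame of bore_mouth below -0.033 m and z of collar_foot in the frame of bore_mouth between -0.003 and 0.002 m and horizontal distance between collar_foot and bore_mouth below 0.005 m and angle between gauge's own z axis and vertical below 0.09 rad and linear speed of gauge below 0.01 m/s and contact force between gauge and the fingers below 0.05 N); the robot touches nothing.
It fails at once if the gauge was rammed: its nose was pressed on something with more than 40 N (contact force between gauge_c0 and anything else above 40 N).
It fails at once if the gauge was pressed on the housing with more than 40 N (contact force between gauge and housing above 40 N).
It fails at once if a bystander was moved by more than 20 mm (distance of any of ring_gauge, oil_bottle, arc_shoe from where it was at the start of the episode above 0.02 m).
It also fails if it takes over 45 s, if anything falls off the work surface, if the arm or the gripper's body presses on something with over 40 N, if the wrist force passes 120 N, or if a joint passes its speed limit or range.

### The arm

A 6-joint arm with a two-finger parallel gripper is mounted at the origin on the work surface. World frame = base frame: x ahead of the robot, y to its left, z up, the work surface at z = 0. Lengths are in mm, angles in rad, forces in N, time in s.
With the tool pointing down it reaches from about 350 to 875 mm from the base axis. Payload 4.2 kg.
Tool frame: the origin (TCP) lies on the centre line of the jaws, within the pads' length; the fingertips stand 22 mm ahead of it and the grasp point (between the pads) lies 3 mm ahead of it (arm.nose_length is the distance from the TCP to the fingertips, in mm); z points along the fingers, x is the direction in which the jaws open and shut, and the axes are right-handed (so a half turn about z gives the same grasp; the last joint's range is limited). The gripper opens to 85 mm and grips with 20 to 120 N. Pads are 22 mm wide; open, the fingers measure 114 mm over their backs; the gripper's body (76 mm by 85 mm) begins 54 mm behind the grasp point. The pads swing forward as they close: fully open they stand 13 mm farther back than shut.
Start: joints at [1.598, 0.385, 0.008, 0, -1.194, -0.259], TCP at [143.55, 608.27, 253.312] pointing down, gripper open.
Joint ranges: [-3.14, 3.14], [-1.21, 2.06], [-1.07, 1.41], [-3.16, 2.05], [-2.99, -0.16], [-3.1, 3.1]. Speed limits (rad/s): [2.79, 2.79, 3.14, 3.14, 3.14, 3.14].

### API

Orientations are given as a unit quaternion [x, y, z, w].
In Python, from bench import telemetry, get_image, workorder, nets, arm gives the robot as it stands.
- The arm moves only by the tool apply_moves, never from a script. Its argument "steps" is a list of rows, each an object with "hand": the opening, from 0 (shut) to 1 (fully open); "xyz": the shift along the tool's x, y, z in cm, a list of three; "delta_rot": the turn, a rotation vector about the tool's x, y, z in rad, a list of three. In form: [{"hand": hand, "xyz": [x, y, z], "delta_rot": [wx, wy, wz]}, ...]. A call has 1 to 12 rows; each row is the pose to reach, as a shift and turn from the pose commanded when the call began, along the tool's axes at that moment; what a row does not reach only later rows make up. A row lasts 1/12 s, in which the tool goes at most 41.7 mm and 7.16 degrees, less where a joint would pass 70% of its speed; a pose out of reach is approached as far as the arm can. A call with a gripper value outside its range is refused whole. The fingers move at their own pace and stop on an object; the grip force is fixed at half the most. Time passes only in rows, so rows that repeat a pose let the fingers close. It gives the time, the measured TCP pose, the force and the opening at its end, in the units of the state.
- telemetry.read_state(): the state, without advancing time (a new reading comes with each control period).
- get_image(name): name is "scene" or "top"; returns a dict with "frame" (480x640x3 uint8, blue, green, red), "fx", "fy", "cx", "cy" (pixels), "distortion" ([k1, k2, p1, p2, k3] as OpenCV has them; the pictures are not rectified), "origin" and "orientation" of the camera in the world. Camera axes: x right, y down, z forward; pixel columns grow to the right and rows downward; lengths in mm; the calibration is good to about 2 mm. A picture is of the moment at which its call begins. There is no depth.
- workorder.job_done(): hands the job in, once; it reports no verdict.
Trained networks look in a picture, given as the dict that the camera call returned (one of the last four; its "shot" number tells which), for a name from the list of things; names that differ only in an ending like _2 or _b are one class to them, and where a whole thing is asked for, a point or a joint stands for the part that bears it (a point fixed in the world has none). Each returns a list of dicts, best first, with "confidence" (0 to 1); they miss things now and then, are a little off and sometimes report something else, mostly with a low value. They report only what shows in the picture. A call takes as long as a camera call.
- nets.recognise(picture, label): "xyz" ([x, y, z] in mm, in world coordinates, good to about 4 mm: the middle of the surface that is visible of it).
- nets.outline_of(picture, label): "pixels" (480x640 bool, what is visible of it).
- nets.pinpoint(picture, label): "xyz" ([x, y, z] in mm, in world coordinates, good to about 4 mm: a listed point, or the origin of a listed thing).
The state is a dict: "clock": time; "joints": joint angles; "joint_vel": joint speeds; "joint_efforts": joint torques, N m; "position": TCP position; "ee_rot": TCP orientation; "contact_force": force on the tool from outside, world axes, zero at the start; "wrist_torque": the same for the moment, N m; "gripper_width": finger opening in mm.
Only numpy, scipy, OpenCV 4.12 (cv2) and the standard library are available. Lean on these libraries where they do the work, as an engineer would, in place of code of your own. Each camera call takes 0.05 s, during which the arm holds its last target.

## Working session

There is one attempt and no reset: what is moved stays moved. The work goes in short steps, Python scripts to look and compute and a tool call to move; the robot and the scene stay as the last step left them, time stands still between calls to the robot, and variables do not carry over. Pictures are saved under pics/ and viewed, and the job is handed in when it is done.

Besides the shell and the picture viewer there is one more tool, called after "Call:" as name(argument=value, ...), one argument or row to a line, values as JSON. apply_moves: Moves the arm, as the interface text tells. Its arguments: {"type":"object","properties":{"steps":{"type":"array"}},"required":["steps"]}

```bash
mkdir -p pics; ls
python3 - <<'E'
from bench import telemetry, get_image, nets
import cv2
print(telemetry.read_state())
for n in ("scene","top"):
    p=get_image(n); cv2.imwrite(f"pics/{n}0.png",p["frame"])
    print(n,{k:p[k] for k in p if k!="frame"})
    for l in ("gauge_tip","gauge_knob","collar_foot","bore_mouth","stand_mouth","housing","stand","ring_gauge","oil_bottle","arc_shoe"):
        print(l,[([round(float(v),1) for v in d["xyz"]],round(d["confidence"],2)) for d in nets.pinpoint(p,l)][:2])
print(telemetry.read_state()["clock"])
E
```

```text
pics
{'clock': 0.0, 'joints': array([ 1.59758619e+00,  3.85550348e-01,  6.66119826e-03, -4.75952332e-04,
       -1.19401584e+00, -2.58602958e-01]), 'joint_vel': array([-0.00058267, -0.0002513 ,  0.00114498,  0.00070714,  0.00017494,
       -0.00058345]), 'joint_efforts': array([ 7.37326009e-04, -3.92291737e+01,  1.88405496e+01,  4.18625861e+00,
       -4.63322445e-03,  5.93632663e-06]), 'position': array([143.44912963, 607.77688657, 252.24254848]), 'ee_rot': array([-6.20518220e-01,  7.84191289e-01, -7.11396876e-04, -8.08982402e-04]), 'contact_force': array([-0.69882177, -0.52271633, -0.19727449]), 'wrist_torque': array([-0.02849296, -0.00022061,  0.02484707]), 'gripper_width': 85.45308132919831}
scene {'fx': 510.42189432150667, 'fy': 510.42189432150667, 'cx': 310.7176949087794, 'cy': 243.4067880012019, 'distortion': array([-0.06097636,  0.        ,  0.        ,  0.        ,  0.        ]), 'origin': array([1183.12299818,  194.31193528,  569.59605052]), 'orientation': array([ 0.51979324,  0.72625734, -0.3704892 , -0.25515292]), 'shot': 1}
gauge_tip [([490.5, -187.4, 18.9], 0.8)]
gauge_
[... 600 characters left out ...]
 array([-0.10434244,  0.        ,  0.        ,  0.        ,  0.        ]), 'origin': array([497.18917673,  -2.12783129, 957.99010181]), 'orientation': array([ 0.7142335 , -0.69693055,  0.05091241, -0.03957569]), 'shot': 2}
gauge_tip [([490.5, -191.2, 20.3], 0.7)]
gauge_knob [([490.1, -194.5, 150.9], 0.81), ([747.3, -230.1, -1.9], 0.71)]
collar_foot [([496.2, -192.0, 48.1], 0.5)]
bore_mouth [([582.1, 203.7, 79.9], 0.78)]
stand_mouth [([490.2, -195.9, 37.7], 0.71)]
housing [([576.7, 203.7, 1.6], 0.76)]
stand [([489.3, -193.6, 0.9], 0.83)]
ring_gauge [([451.7, -16.5, -2.5], 0.97)]
oil_bottle [([751.8, -228.9, -0.4], 0.94)]
arc_shoe [([675.2, 7.5, -1.2], 0.94), ([492.1, -189.3, 17.9], 0.61)]
1.1
```

View pics/scene0.png

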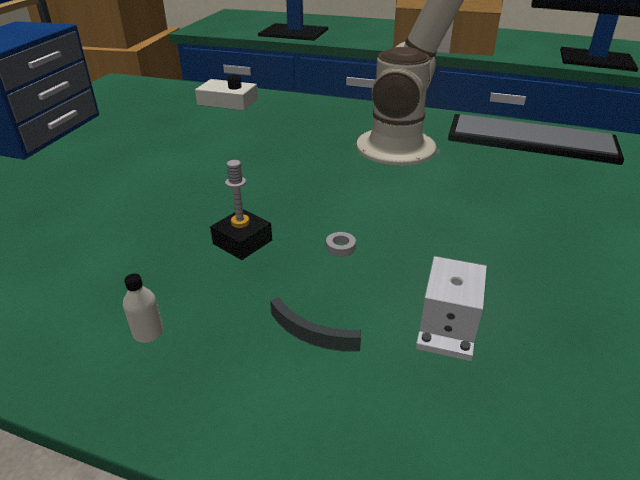

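View pics/top0.png

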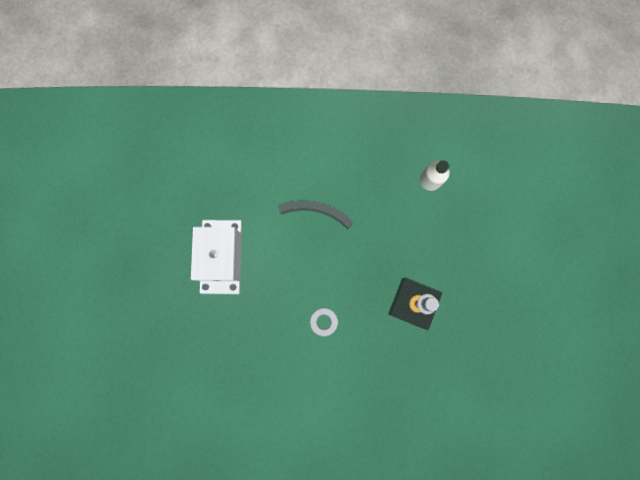

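The scene view has the gauge upright in the stand (knob at about 235,170, collar at 240,221), the bore at about (457,281), the ring at (341,244), the bottle at (143,310) and the shoe at (315,328). The top view agrees: bore at (213,254), knob at (429,304). Next I'll refine these from zoomed crops.

```bash
cat > h.py <<'E'
import numpy as np, cv2
from scipy.spatial.transform import Rotation as R
def cam(p):
    K=np.array([[p["fx"],0,p["cx"]],[0,p["fy"],p["cy"]],[0,0,1.]]); return K,np.array(p["distortion"]),np.array(p["origin"]),R.from_quat(p["orientation"]).as_matrix()
def ray(p,uv):
    K,D,o,M=cam(p); q=cv2.undistortPoints(np.array([[uv]],float),K,D)[0,0]
    d=M@np.array([q[0],q[1],1]); return o,d/np.linalg.norm(d)
def atz(p,uv,z):
    o,d=ray(p,uv); return o+d*(z-o[2])/d[2]
def proj(p,X):
    K,D,o,M=cam(p); rv=cv2.Rodrigues(M.T)[0]
    return cv2.projectPoints(np.array(X,float).reshape(-1,1,3),rv,-M.T@o,K,D)[0][:,0]
def tri(rs):
    A=0;b=0
    for o,d in rs:
        P=np.eye(3)-np.outer(d,d);A=A+P;b=b+P@o
    return np.linalg.solve(A,b)
def crop(p,c,h,s,f):
    x,y=map(int,c); im=p["frame"][max(0,y-h):y+h,max(0,x-h):x+h]
    cv2.imwrite(f,cv2.resize(im,None,fx=s,fy=s,interpolation=cv2.INTER_CUBIC))
E
python3 - <<'E'
from h import *
from bench import get_image
S=get_image("scene");T=get_image("top")
def z(p,c,h): 
    x,y=c; return cv2.resize(p["frame"][y-h:y+h,x-h:x+h],(390,290) if 0 else (290,290),interpolation=cv2.INTER_CUBIC)
a=np.vstack([np.hstack([z(S,(457,281),18),z(S,(238,195),40)]),np.hstack([z(T,(213,254),18),z(T,(425,304),24)])])
cv2.imwrite("pics/crops1.png",a)
# bore blobs: darkest pixels
for p,c in((S,(457,281)),(T,(213,254))):
    g=cv2.cvtColor(p["frame"],cv2.COLOR_BGR2GRAY); x,y=c; w=g[y-9:y+10,x-10:x+11].astype(float)
    print(w.astype(int))
    m=np.median(w); wt=np.clip(m-w-12,0,None); yy,xx=np.mgrid[y-9:y+10,x-10:x+11]
    mk=(np.abs(w-m)>12); print("cent",xx[mk].mean(),yy[mk].mean(),atz(p,(xx[mk].mean(),yy[mk].mean()),80))
E
```

```text
[[185 185 182 186 184 187 182 186 182 184 182 185 185 184 177 182 184 186
  181 182 184]
 [186 186 186 182 185 187 187 185 181 182 182 185 183 184 179 182 184 185
  184 183 186]
 [186 184 184 189 188 188 185 186 181 183 181 182 182 181 182 185 184 185
  183 178 182]
 [189 183 183 185 186 185 182 184 184 184 186 184 185 182 183 184 183 189
  183 183 183]
 [185 181 184 186 184 178 177 175 174 174 174 174 180 180 184 184 184 185
  182 183 182]
 [187 184 185 185 166 148 134 121 125 125 134 142 153 171 177 182 187 185
  183 180 183]
 [183 183 185 167 140 123 114 117 120 119 126 129 136 149 161 180 185 185
  181 181 184]
 [182 184 181 156 126 113 100  99  97  96 102 107 129 144 147 165 179 184
  182 181 182]
 [182 185 177 152 113  90  95  97  97  99  99 104 100 110 133 151 173 182
  183 179 183]
 [183 187 180 156 110  89  94  96 101 102 106 104 105  94 107 141 167 181
  182 181 181]
 [183 187 188 186 148  99 101 103 101 101 100 101 100  97  93 143 168 180
  182 181 185]
 [183 187 187 192 170 132 111 103  99 100  98 102 100  90  95 149 177 180
  183 181 182]
 [184 188 189 185 188 183 160 13
[... 1738 characters left out ...]
238]
 [235 235 234 233 233 233 221 183 157 140 137 166 202 220 233 236 235 236
  236 238 237]
 [236 236 233 232 235 236 232 223 217 212 206 217 228 235 235 236 235 237
  237 238 236]
 [235 235 234 233 235 236 235 234 234 235 234 234 236 235 236 236 235 235
  236 238 236]
 [236 236 234 233 234 235 234 233 234 235 234 235 234 234 236 236 234 236
  236 238 236]
 [236 236 234 233 235 233 233 233 235 234 234 234 235 236 235 236 235 235
  236 237 236]
 [236 235 234 234 234 233 232 234 235 236 234 234 235 235 236 236 235 236
  237 236 236]
 [235 235 235 233 235 234 234 234 234 235 234 234 233 235 236 235 234 236
  236 238 236]]
cent 212.22058823529412 253.75 [575.00155563 204.4376299   80.        ]
```

View pics/crops1.png

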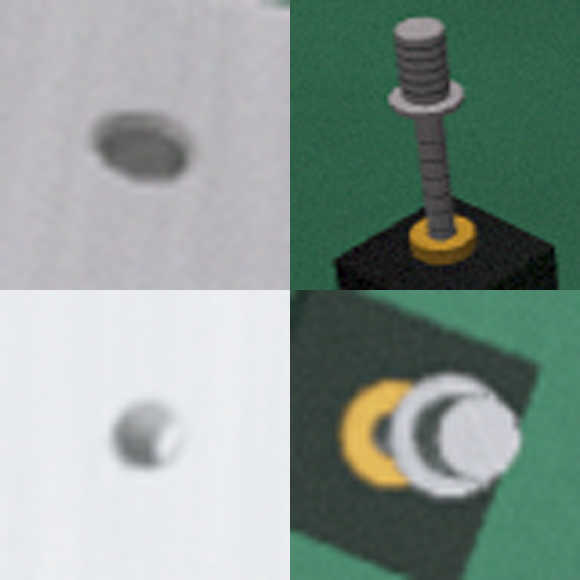

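Run:
```python
from h import *
from bench import get_image, telemetry
S=get_image("scene");T=get_image("top")
cS=(233.7,162.4);cT=(431.6,303.9)
print("knobtop S,T@168",atz(S,cS,168),atz(T,cT,168),"tri",tri([ray(S,cS),ray(T,cT)]))
b1=(456.4,280.6);b2=(212.9,253.0)
print("bore S,T",atz(S,b1,80),atz(T,b2,80),tri([ray(S,b1),ray(T,b2)]))
# collar (top face z~ 18+24+10..+6) and flange top z=132
fS=(198+(426-290)/290*80-.4,155+95/290*80-.4); fT=(401+(450-290)/290*48-.4,280+(435-290)/290*48-.4)
print("flange",atz(S,fS,132),atz(T,fT,132))
kS=(198+(443-290)/290*80-.4,155+235/290*80-.4); kT=(401+(392-290)/290*48-.4,280+(433-290)/290*48-.4)
print("collar top",atz(S,kS,54),atz(T,kT,54),tri([ray(S,kS),ray(T,kT)]))
s=telemetry.read_state(); M=R.from_quat(s["ee_rot"]).as_matrix(); print(M.round(3))
for lab,p in (("S",S),("T",T)):
    c=S if 0 else p
    for X in ([491,-193,168],[491,-193,54],[491,-193,132]): print(lab,proj(p,X))
```

```text
knobtop S,T@168 [ 495.94049841 -190.04688255  168.        ] [ 491.11364305 -191.51568127  168.        ] tri [ 491.18815404 -192.42253948  165.22488076]
bore S,T [581.56750418 202.92005034  80.        ] [576.46268138 203.2148487   80.        ] [576.8672523  203.51261118  76.36016795]
flange [ 495.83687841 -191.44079249  132.        ] [ 491.2302103  -192.01967865  132.        ]
collar top [ 499.41131557 -188.98118019   54.        ] [ 490.98134421 -191.09809627   54.        ] [ 491.15602838 -192.94926176   47.82792799]
[[-0.23  -0.973  0.   ]
 [-0.973  0.23   0.   ]
 [-0.     0.    -1.   ]]
S [[233.42775026 160.86925315]]
S [[239.81672554 216.62087902]]
S [[235.53583451 179.36305062]]
T [[432.46183178 303.98184424]]
T [[418.45270686 303.27658576]]
T [[427.62781496 303.73986057]]
```

The gauge and bore are about 5 mm apart in x between the two cameras. That looks like a calibration bias, because both cameras give the same gauge-to-bore offset of (85.5, 394). The rod is upright. I'll move in an arc towards the stand and square the tool up.

Call:
apply_moves(
  steps=[
    {"hand": 1, "xyz": [27, -41, 0], "delta_rot": [0, 0, -0.232]},
    {"hand": 1, "xyz": [27, -41, 0], "delta_rot": [0, 0, -0.232]},
    {"hand": 1, "xyz": [27, -41, 0], "delta_rot": [0, 0, -0.232]},
    {"hand": 1, "xyz": [27, -41, 0], "delta_rot": [0, 0, -0.232]},
    {"hand": 1, "xyz": [27, -41, 0], "delta_rot": [0, 0, -0.232]},
    {"hand": 1, "xyz": [27, -41, 0], "delta_rot": [0, 0, -0.232]},
    {"hand": 1, "xyz": [27, -41, 0], "delta_rot": [0, 0, -0.232]},
    {"hand": 1, "xyz": [27, -41, 0], "delta_rot": [0, 0, -0.232]},
    {"hand": 1, "xyz": [27, -41, 0], "delta_rot": [0, 0, -0.232]},
    {"hand": 1, "xyz": [27, -41, 0], "delta_rot": [0, 0, -0.232]},
    {"hand": 1, "xyz": [27, -41, 0], "delta_rot": [0, 0, -0.232]},
    {"hand": 1, "xyz": [27, -41, 0], "delta_rot": [0, 0, -0.232]},
  ],
)

```text
clock: 2.3
position: [482.1, 249.0, 253.7]
ee_rot: [-0.707, 0.707, -0.0, 0.0]
contact_force: [-0.1, 0.8, -0.2]
gripper_width: 85.4
```

Call:
apply_moves(
  steps=[
    {"hand": 1, "xyz": [44, -1.15, 0], "delta_rot": [0, 0, 0]},
    {"hand": 1, "xyz": [44, -1.15, 0], "delta_rot": [0, 0, 0]},
    {"hand": 1, "xyz": [44, -1.15, 0], "delta_rot": [0, 0, 0]},
    {"hand": 1, "xyz": [44, -1.15, 0], "delta_rot": [0, 0, 0]},
    {"hand": 1, "xyz": [44, -1.15, 0], "delta_rot": [0, 0, 0]},
    {"hand": 1, "xyz": [44, -1.15, 0], "delta_rot": [0, 0, 0]},
    {"hand": 1, "xyz": [44, -1.15, 0], "delta_rot": [0, 0, 0]},
    {"hand": 1, "xyz": [44, -1.15, 0], "delta_rot": [0, 0, 0]},
    {"hand": 1, "xyz": [44, -1.15, 0], "delta_rot": [0, 0, 0]},
    {"hand": 1, "xyz": [44, -1.15, 0], "delta_rot": [0, 0, 0]},
    {"hand": 1, "xyz": [44, -1.15, 0], "delta_rot": [0, 0, 0]},
    {"hand": 1, "xyz": [44, -1.15, 0], "delta_rot": [0, 0, 0]},
  ],
)

```text
clock: 3.3
position: [491.9, -192.5, 253.1]
ee_rot: [-0.705, 0.709, -0.0, -0.0]
contact_force: [0.8, -0.2, 0.2]
gripper_width: 85.2
```

Run:
```python
from h import *
from bench import get_image, telemetry
S=get_image("scene");T=get_image("top")
def z(p,c,h): 
    x,y=c; return cv2.resize(p["frame"][y-h:y+h,x-h:x+h],(390,390),interpolation=cv2.INTER_CUBIC)
cv2.imwrite("pics/c2.png",np.hstack([z(S,(238,160),70),z(T,(430,304),60)]))
s=telemetry.read_state(); P=s["position"];print(P,s["clock"],s["contact_force"],R.from_quat(s["ee_rot"]).as_matrix().round(3))
M=R.from_quat(s["ee_rot"]).as_matrix()
for n,p in(("S",S),("T",T)): print(n,proj(p,[P,P+M@[0,0,22]]))
```

```text
[ 491.87016766 -189.58214194  253.11732767] 3.4 [-0.11735291  1.44242184 -0.13919899] [[-0.002 -1.    -0.   ]
 [-1.     0.002  0.   ]
 [-0.     0.    -1.   ]]
S [[229.74172018 113.94123804]
 [231.15730934 126.71810688]]
T [[443.59558134 304.03036247]
 [439.91455368 303.86830031]]
```

View pics/c2.png

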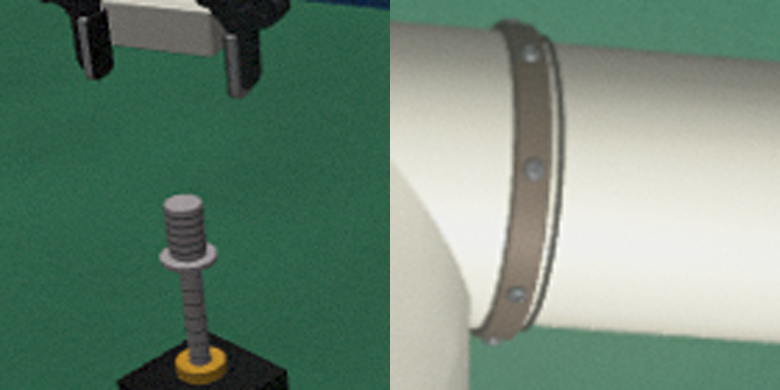

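The jaws are above the knob. I'll go lower and compare again at close range.

Call:
apply_moves(
  steps=[
    {"hand": 1, "xyz": [0, 0, 4], "delta_rot": [0, 0, 0]},
    {"hand": 1, "xyz": [0, 0, 6.5], "delta_rot": [0, 0, 0]},
    {"hand": 1, "xyz": [0, 0, 6.5], "delta_rot": [0, 0, 0]},
    {"hand": 1, "xyz": [0, 0, 6.5], "delta_rot": [0, 0, 0]},
    {"hand": 1, "xyz": [0, 0, 6.5], "delta_rot": [0, 0, 0]},
  ],
)

```text
clock: 3.82
position: [493.5, -188.2, 190.1]
ee_rot: [0.708, -0.706, 0.001, -0.001]
contact_force: [-0.4, -0.5, 0.7]
gripper_width: 85.6
```

Run:
```python
from h import *
from bench import get_image, telemetry
S=get_image("scene")
def z(p,c,h): 
    x,y=c; return cv2.resize(p["frame"][y-h:y+h,x-h:x+h],(560,560),interpolation=cv2.INTER_CUBIC)
cv2.imwrite("pics/c3.png",z(S,(235,160),40))
s=telemetry.read_state(); P=s["position"];print(P,s["clock"],s["contact_force"])
M=R.from_quat(s["ee_rot"]).as_matrix()
print(M.round(3),(proj(S,[P,P+M@[0,0,9],P+M@[42.5,0,9],P+M@[-42.5,0,9],P+M@[42.5,11,9],P+M@[-42.5,11,9],P+M@[42.5,-11,9],P+M@[-42.5,-11,9]])-[195,120])*7)
```

```text
[ 493.68114242 -188.29517744  190.45890131] 3.8667 [-0.73460558  0.14592749  0.39795904]
[[ 0.002 -1.     0.004]
 [-1.    -0.002 -0.001]
 [ 0.001 -0.004 -1.   ]] [[272.15531407 209.53317702]
 [275.84191834 243.60007964]
 [118.92881206 220.29490636]
 [437.47869488 267.74615024]
 [140.1265516  201.26306976]
 [456.19366139 247.73198954]
 [ 97.32612909 239.70053091]
 [418.39130897 288.16599512]]
```

View pics/c3.png

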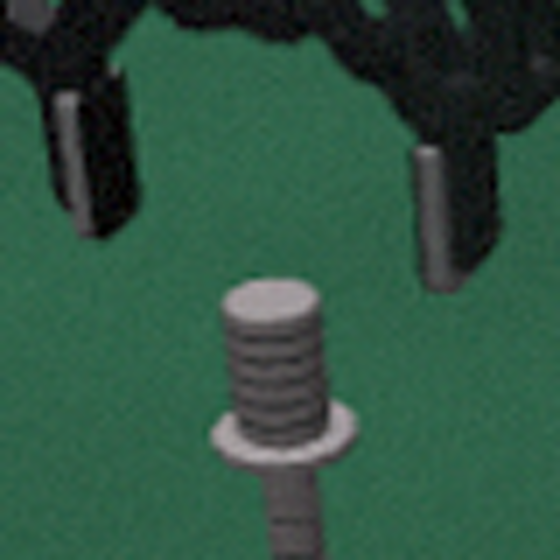

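The predicted fingertip corners, (97,240) and (418,288), match the picture at about (92,237) and (422,288), so the scene camera agrees with the robot to about 1 mm here. I'll shift a little and descend to the knob.

Call:
apply_moves(
  steps=[
    {"hand": 1, "xyz": [0.25, -0.13, 0], "delta_rot": [0, 0, 0]},
    {"hand": 1, "xyz": [0.25, -0.13, 1.5], "delta_rot": [0, 0, 0]},
    {"hand": 1, "xyz": [0.25, -0.13, 3.2], "delta_rot": [0, 0, 0]},
    {"hand": 1, "xyz": [0.25, -0.13, 3.2], "delta_rot": [0, 0, 0]},
    {"hand": 1, "xyz": [0.25, -0.13, 3.2], "delta_rot": [0, 0, 0]},
    {"hand": 1, "xyz": [0.25, -0.13, 3.2], "delta_rot": [0, 0, 0]},
    {"hand": 1, "xyz": [0.25, -0.13, 3.2], "delta_rot": [0, 0, 0]},
  ],
)

```text
clock: 4.45
position: [494.4, -191.4, 157.8]
ee_rot: [0.707, -0.707, 0.001, -0.001]
contact_force: [-0.4, 1.1, 0.6]
gripper_width: 85.4
```

```bash
cat > look.py <<'E'
import sys
from h import *
from bench import get_image, telemetry
def look(name,x,y,h,cam="scene"):
    S=get_image(cam)
    cv2.imwrite("pics/"+name+".png",cv2.resize(S["frame"][y-h:y+h,x-h:x+h],(560,560),interpolation=cv2.INTER_CUBIC))
    s=telemetry.read_state(); print(s["position"].round(2),s["clock"],s["contact_force"].round(2),s["wrist_torque"].round(3),s["gripper_width"]); print(R.from_quat(s["ee_rot"]).as_matrix().round(3))
    return S
if __name__=="__main__": look(sys.argv[1],*map(int,sys.argv[2:5]),*(sys.argv[5:6]))
E
python3 look.py c4 235 160 40
```

```text
[ 494.24 -191.32  157.61] 4.5 [ 0.34  0.85 -0.76] [-0.012  0.017  0.015] 85.32951199934452
[[ 0.    -1.     0.002]
 [-1.    -0.    -0.   ]
 [ 0.    -0.002 -1.   ]]
```

View pics/c4.png

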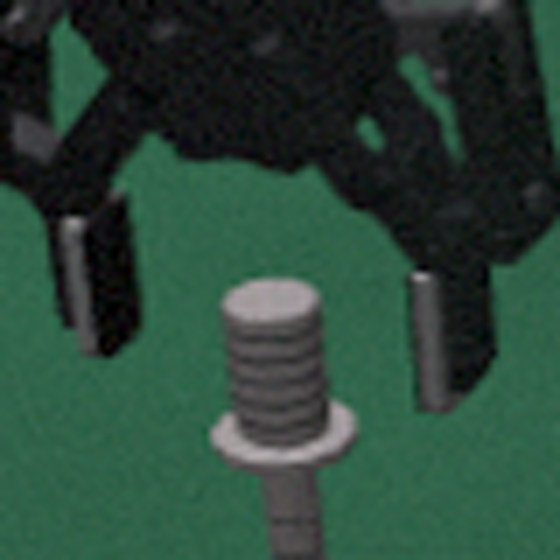

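The jaws straddle the knob centrally, with the knob at crop (275,360) and the middle of the jaws at about (276,368). Now I'll close them.

Call:
apply_moves(
  steps=[
    {"hand": 0.6, "xyz": [0, 0, 0], "delta_rot": [0, 0, 0]},
    {"hand": 0.4, "xyz": [0, 0, 0], "delta_rot": [0, 0, 0]},
    {"hand": 0.33, "xyz": [0, 0, 0], "delta_rot": [0, 0, 0]},
    {"hand": 0.28, "xyz": [0, 0, 0], "delta_rot": [0, 0, 0]},
    {"hand": 0.22, "xyz": [0, 0, 0], "delta_rot": [0, 0, 0]},
    {"hand": 0.1, "xyz": [0, 0, 0], "delta_rot": [0, 0, 0]},
    {"hand": 0, "xyz": [0, 0, 0], "delta_rot": [0, 0, 0]},
    {"hand": 0, "xyz": [0, 0, 0], "delta_rot": [0, 0, 0]},
    {"hand": 0, "xyz": [0, 0, 0], "delta_rot": [0, 0, 0]},
    {"hand": 0, "xyz": [0, 0, 0], "delta_rot": [0, 0, 0]},
  ],
)

```text
clock: 5.33
position: [493.6, -191.3, 156.6]
ee_rot: [0.707, -0.707, 0.0, -0.0]
contact_force: [-0.9, -1.5, 2.1]
gripper_width: 22.8
```

```bash
python3 look.py c5 235 175 50
```

```text
[ 493.63 -191.3   156.57] 5.3833 [-0.8   0.07  2.5 ] [-0.233  0.055 -0.019] 22.457027659140174
[[ 0. -1.  0.]
 [-1. -0. -0.]
 [ 0. -0. -1.]]
```

View pics/c5.png

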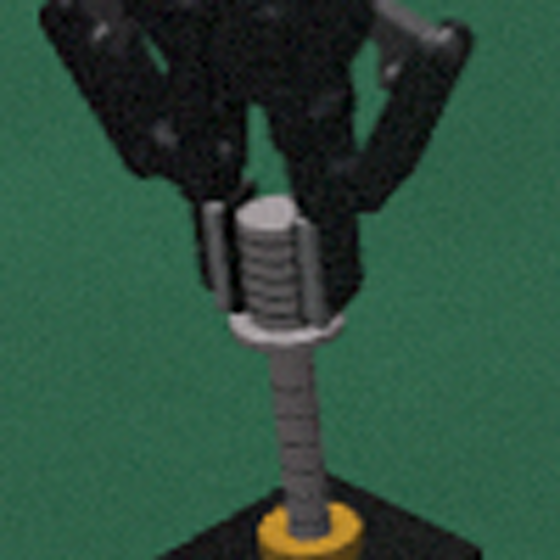

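The knob is gripped at 22.5 mm, with the fingertips just above the flange. I'll lift.

Call:
apply_moves(
  steps=[
    {"hand": 0, "xyz": [0, 0, -0.5], "delta_rot": [0, 0, 0]},
    {"hand": 0, "xyz": [0, 0, -1.5], "delta_rot": [0, 0, 0]},
    {"hand": 0, "xyz": [0, 0, -3], "delta_rot": [0, 0, 0]},
    {"hand": 0, "xyz": [0, 0, -5], "delta_rot": [0, 0, 0]},
    {"hand": 0, "xyz": [0, 0, -7.5], "delta_rot": [0, 0, 0]},
    {"hand": 0, "xyz": [0, 0, -9.5], "delta_rot": [0, 0, 0]},
    {"hand": 0, "xyz": [0, 0, -10], "delta_rot": [0, 0, 0]},
    {"hand": 0, "xyz": [0, 0, -10], "delta_rot": [0, 0, 0]},
    {"hand": 0, "xyz": [0, 0, -10], "delta_rot": [0, 0, 0]},
  ],
)

```text
clock: 6.13
position: [492.6, -190.8, 255.3]
ee_rot: [-0.707, 0.707, 0.001, -0.0]
contact_force: [-1.0, -0.1, -2.9]
gripper_width: 22.6
```

```bash
python3 look.py c6 235 160 70
```

```text
[ 492.37 -190.8   254.65] 6.1833 [ 0.14 -0.01 -1.63] [-0.006  0.016 -0.091] 22.685350847272577
[[-0.    -1.    -0.003]
 [-1.     0.     0.001]
 [-0.001  0.003 -1.   ]]
```

View pics/c6.png

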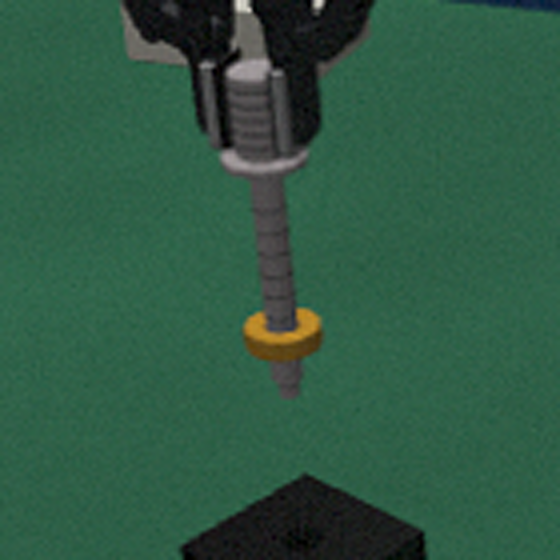

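Call:
apply_moves(
  steps=[
    {"hand": 0, "xyz": [-1.5, -0.3, 0], "delta_rot": [0, 0, 0]},
    {"hand": 0, "xyz": [-4.5, -0.9, 0], "delta_rot": [0, 0, 0]},
    {"hand": 0, "xyz": [-8.5, -1.8, 0], "delta_rot": [0, 0, 0]},
    {"hand": 0, "xyz": [-12.5, -2.7, 0], "delta_rot": [0, 0, 0]},
    {"hand": 0, "xyz": [-16.5, -3.6, 0], "delta_rot": [0, 0, 0]},
    {"hand": 0, "xyz": [-20.5, -4.5, 0], "delta_rot": [0, 0, 0]},
    {"hand": 0, "xyz": [-24.5, -5.4, 0], "delta_rot": [0, 0, 0]},
    {"hand": 0, "xyz": [-28.5, -6.3, 0], "delta_rot": [0, 0, 0]},
    {"hand": 0, "xyz": [-32.5, -7.1, 0], "delta_rot": [0, 0, 0]},
    {"hand": 0, "xyz": [-35.5, -7.8, 0], "delta_rot": [0, 0, 0]},
    {"hand": 0, "xyz": [-38, -8.3, 0], "delta_rot": [0, 0, 0]},
    {"hand": 0, "xyz": [-39.4, -8.5, 0], "delta_rot": [0, 0, 0]},
  ],
)

```text
clock: 7.18
position: [578.0, 205.6, 253.5]
ee_rot: [0.708, -0.706, -0.001, 0.002]
contact_force: [0.8, -0.3, -2.2]
gripper_width: 22.1
```

Call:
apply_moves(
  steps=[
    {"hand": 0, "xyz": [0, 0, 0], "delta_rot": [0, 0, 0]},
    {"hand": 0, "xyz": [0, 0, 0], "delta_rot": [0, 0, 0]},
    {"hand": 0, "xyz": [0, 0, 0], "delta_rot": [0, 0, 0]},
  ],
)

```text
clock: 7.43
position: [577.8, 201.7, 255.3]
ee_rot: [-0.707, 0.707, 0.0, -0.001]
contact_force: [0.5, -0.1, -1.5]
gripper_width: 22.3
```

```bash
python3 look.py c7 456 230 80;  python3 look.py c7t 225 250 60 top
```

```text
[577.95 201.49 255.81] 7.4833 [ 0.21 -0.44 -1.84] [-0.057  0.007 -0.008] 22.624286692140497
[[-0.001 -1.    -0.001]
 [-1.     0.001 -0.001]
 [ 0.001  0.001 -1.   ]]
[578.06 201.41 256.11] 7.5333 [-0.66 -0.33 -3.29] [-0.039 -0.008  0.016] 22.59369028885903
[[-0.001 -1.    -0.001]
 [-1.     0.001 -0.001]
 [ 0.001  0.001 -1.   ]]
```

View pics/c7.png

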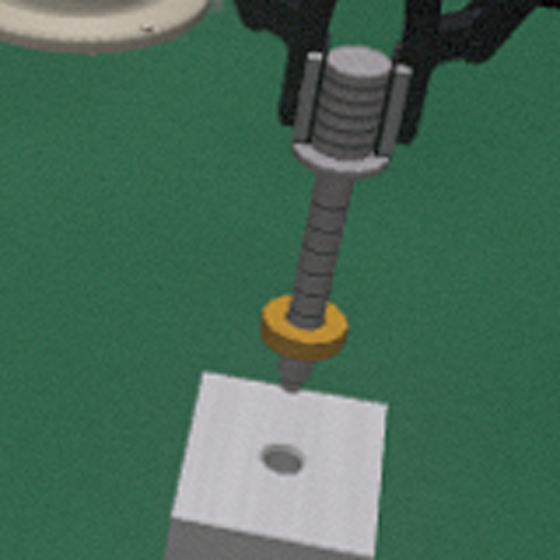

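View pics/c7t.png

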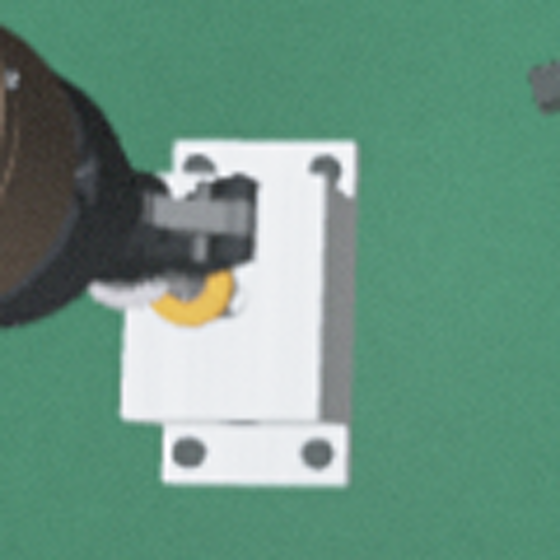

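Run:
```python
from h import *
from bench import get_image, telemetry
S=get_image("scene");T=get_image("top")
z0=telemetry.read_state()["position"][2]-138.6
print(z0, telemetry.read_state()["position"])
f=lambda c:(376+c[0]/3.5-.35,150+c[1]/3.5-.35)
for n,c,h in(("top",(359,61),150),("flangetop",(341,153),114),("collartop",(305,314),38),("tip",(291,389),0)):
    print(n,atz(S,f(c),z0+h))
print("bore",atz(S,f((283,459)),80))
ft=lambda c:(165+c[0]/4.667-.4,190+c[1]/4.667-.4)
print("collar top T",atz(T,ft((191,286)),z0+38), "bore T",atz(T,(212.9,253.),80))
from bench import nets
for p in(S,T):
  for l in ("gauge_tip","collar_foot","bore_mouth"):
    print(l,[(np.round(d["xyz"],1),round(d["confidence"],2)) for d in nets.pinpoint(p,l)][:1])
```

```text
117.90930253591947 [578.26296018 201.62788685 256.50930254]
top [584.69918886 201.57889533 267.90930254]
flangetop [588.23673437 201.58375812 231.90930254]
collartop [584.12515564 200.21406089 155.90930254]
tip [583.4424476  200.63428248 117.90930254]
bore [581.95739447 203.11871312  80.        ]
collar top T [572.9480857  198.55959957 155.90930254] bore T [576.46268138 203.2148487   80.        ]
gauge_tip [(array([574.4, 205.3, 123.8]), 0.88)]
collar_foot [(array([574.6, 199.6, 145.8]), 0.55)]
bore_mouth [(array([580.1, 203.5,  83.7]), 0.96)]
gauge_tip [(array([582.2, 205.2,  80.5]), 0.58)]
collar_foot [(array([578.2, 197. , 144.2]), 0.53)]
bore_mouth [(array([585.8, 209.3,  78.8]), 0.63)]
```

The scene camera puts the tip at (583.4, 200.6) and the bore at (582.0, 203.1). I'll correct y by +2 mm, go down until the nose is about 8 mm above the face, and look again.

Call:
apply_moves(
  steps=[
    {"hand": 0, "xyz": [-0.2, 0, 0.3], "delta_rot": [0, 0, 0]},
    {"hand": 0, "xyz": [-0.2, 0, 1], "delta_rot": [0, 0, 0]},
    {"hand": 0, "xyz": [-0.2, 0, 1.8], "delta_rot": [0, 0, 0]},
    {"hand": 0, "xyz": [-0.2, 0, 2.5], "delta_rot": [0, 0, 0]},
    {"hand": 0, "xyz": [-0.2, 0, 2.8], "delta_rot": [0, 0, 0]},
    {"hand": 0, "xyz": [-0.2, 0, 2.8], "delta_rot": [0, 0, 0]},
    {"hand": 0, "xyz": [-0.2, 0, 2.8], "delta_rot": [0, 0, 0]},
    {"hand": 0, "xyz": [-0.2, 0, 2.8], "delta_rot": [0, 0, 0]},
    {"hand": 0, "xyz": [-0.2, 0, 2.8], "delta_rot": [0, 0, 0]},
  ],
)

```text
clock: 8.68
position: [578.7, 204.9, 228.8]
ee_rot: [0.707, -0.707, 0.0, -0.0]
contact_force: [0.4, -0.2, -2.1]
gripper_width: 22.6
```

```bash
python3 look.py c8 456 260 40;  python3 look.py c8t 215 250 35 top
```

```text
[578.59 204.93 228.79] 8.7333 [ 0.4  -0.55 -2.6 ] [-0.043 -0.033 -0.005] 22.24186059830541
[[ 0.    -1.     0.001]
 [-1.    -0.     0.   ]
 [-0.    -0.001 -1.   ]]
[578.53 204.9  228.75] 8.7833 [ 0.05  0.52 -2.76] [-0.062  0.011 -0.023] 22.65657494608325
[[ 0.    -1.     0.001]
 [-1.    -0.     0.   ]
 [-0.    -0.001 -1.   ]]
```

View pics/c8.png

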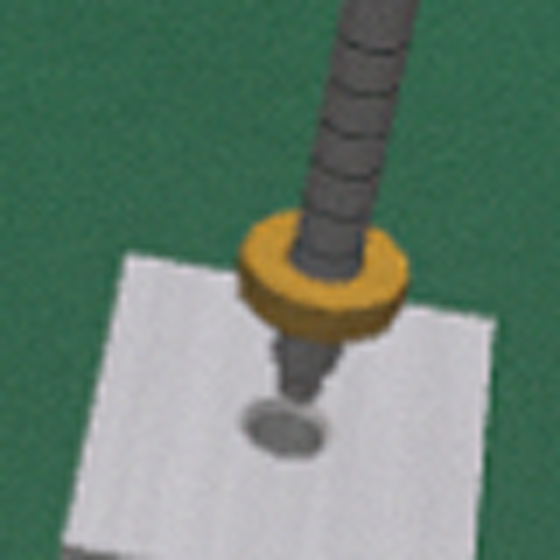

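View pics/c8t.png

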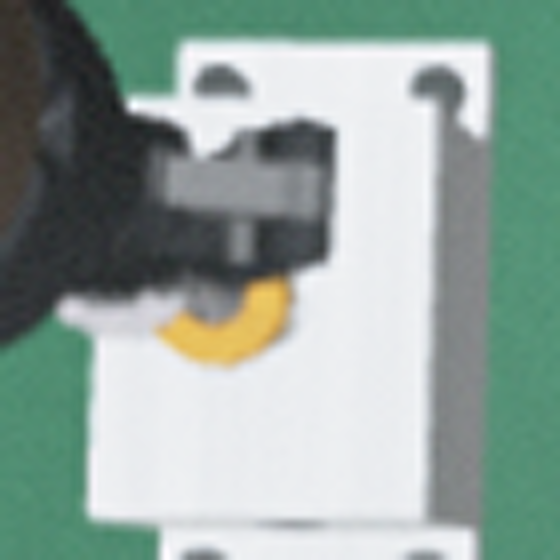

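Run:
```python
from h import *
from bench import get_image, telemetry
S=get_image("scene");T=get_image("top")
P=telemetry.read_state()["position"]; z0=P[2]-138.6; print(P,z0)
f=lambda c:(416+c[0]/7-.43,220+c[1]/7-.43)
for dz in (-2,0,2):
  print("tip S",atz(S,f((299,400)),z0+dz), "bore S",atz(S,f((285,429)),80))
# mask of collar in both views: model overlay fit
from scipy.optimize import minimize
def mask(p,box):
    x0,y0,x1,y1=box; im=p["frame"].astype(int); m=np.zeros(im.shape[:2],bool)
    sub=im[y0:y1,x0:x1]; m[y0:y1,x0:x1]=(sub[...,2]-sub[...,0]>40); return m
for n,p,b in(("S",S,(430,230,490,275)),("T",T,(195,235,225,270))):
    m=mask(p,b); ys,xs=np.nonzero(m); print(n,"collar mask",m.sum(),xs.min(),xs.max(),ys.min(),ys.max())
# predicted collar extents for axis at (X,Y), underside z
a=np.linspace(0,2*np.pi,90)
def ext(p,X,Y,zu):
    pts=np.vstack([np.c_[X+17*np.cos(a),Y+17*np.sin(a),np.full(90,z)] for z in(zu,zu+10)]); q=proj(p,pts); return q.min(0),q.max(0)
for zu in (24,28): 
  for p in(S,T): print(zu,ext(p,578.5,205,z0+zu))
```

```text
[578.45880568 204.8496335  228.62912802] 90.02912802471971
tip S [581.79956573 204.41285784  88.02912802] bore S [582.2016421  202.82343021  80.        ]
tip S [584.29692759 204.37090761  90.02912802] bore S [582.2016421  202.82343021  80.        ]
tip S [586.79428945 204.32895738  92.02912802] bore S [582.2016421  202.82343021  80.        ]
S collar mask 267 450 473 250 268
T collar mask 105 200 216 249 260
24 (array([449.74803823, 248.69835014]), array([475.24245865, 269.01906758]))
24 (array([197.12238788, 240.15037473]), array([216.99765394, 259.36177788]))
28 (array([450.16151834, 246.4821385 ]), array([475.74632078, 266.80525851]))
28 (array([196.54424386, 239.87625197]), array([216.51671896, 259.17929317]))
```

By both views the gauge sits about 1.7 mm too far in y and about 1 mm too far in x. I'll correct that and lower slowly, feeling for contact.

Call:
apply_moves(
  steps=[
    {"hand": 0, "xyz": [0.17, 0.08, 0], "delta_rot": [0, 0, 0]},
    {"hand": 0, "xyz": [0.17, 0.08, 0.2], "delta_rot": [0, 0, 0]},
    {"hand": 0, "xyz": [0.17, 0.08, 0.4], "delta_rot": [0, 0, 0]},
    {"hand": 0, "xyz": [0.17, 0.08, 0.6], "delta_rot": [0, 0, 0]},
    {"hand": 0, "xyz": [0.17, 0.08, 0.7], "delta_rot": [0, 0, 0]},
    {"hand": 0, "xyz": [0.17, 0.08, 0.8], "delta_rot": [0, 0, 0]},
    {"hand": 0, "xyz": [0.17, 0.08, 0.9], "delta_rot": [0, 0, 0]},
    {"hand": 0, "xyz": [0.17, 0.08, 1.0], "delta_rot": [0, 0, 0]},
    {"hand": 0, "xyz": [0.17, 0.08, 1.1], "delta_rot": [0, 0, 0]},
    {"hand": 0, "xyz": [0.17, 0.08, 1.2], "delta_rot": [0, 0, 0]},
    {"hand": 0, "xyz": [0.17, 0.08, 1.2], "delta_rot": [0, 0, 0]},
  ],
)

```text
clock: 9.8
position: [577.5, 203.1, 216.1]
ee_rot: [0.707, -0.707, -0.0, 0.0]
contact_force: [0.1, 0.2, -2.4]
gripper_width: 22.3
```

```bash
python3 look.py c9 456 260 40;  python3 look.py c9t 215 250 35 top
```

```text
[577.51 203.11 216.16] 9.85 [-0.    0.69 -1.93] [-0.017  0.024 -0.016] 22.734883605760064
[[ 0. -1. -0.]
 [-1. -0. -0.]
 [ 0.  0. -1.]]
[577.57 203.13 216.3 ] 9.9 [-0.67  0.57 -1.87] [0.016 0.004 0.011] 22.403665086163002
[[ 0. -1. -0.]
 [-1. -0. -0.]
 [ 0.  0. -1.]]
```

View pics/c9.png

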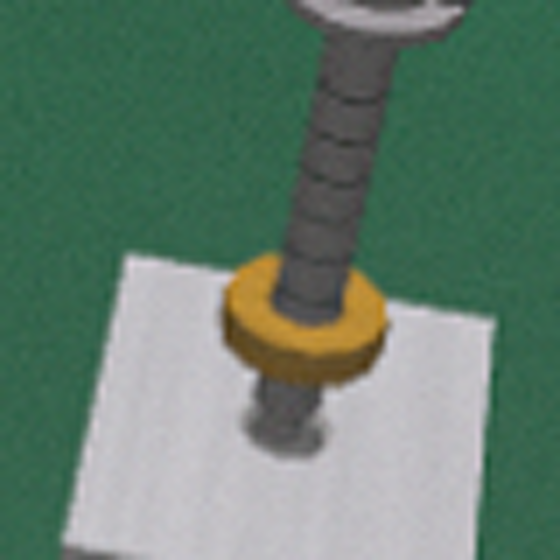

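The nose at crop (288,442) now sits inside the mouth, whose centre is at (285,430), and there is no contact force. I'll keep creeping at 12 mm/s or less.

Call:
apply_moves(
  steps=[
    {"hand": 0, "xyz": [0, 0, 0.1], "delta_rot": [0, 0, 0]},
    {"hand": 0, "xyz": [0, 0, 0.2], "delta_rot": [0, 0, 0]},
    {"hand": 0, "xyz": [0, 0, 0.3], "delta_rot": [0, 0, 0]},
    {"hand": 0, "xyz": [0, 0, 0.4], "delta_rot": [0, 0, 0]},
    {"hand": 0, "xyz": [0, 0, 0.5], "delta_rot": [0, 0, 0]},
    {"hand": 0, "xyz": [0, 0, 0.6], "delta_rot": [0, 0, 0]},
    {"hand": 0, "xyz": [0, 0, 0.7], "delta_rot": [0, 0, 0]},
    {"hand": 0, "xyz": [0, 0, 0.7], "delta_rot": [0, 0, 0]},
  ],
)

```text
clock: 10.57
position: [577.9, 203.4, 209.3]
ee_rot: [0.707, -0.707, 0.0, -0.0]
contact_force: [0.3, 0.1, -1.9]
gripper_width: 22.7
```

```bash
python3 look.py c10 456 260 40
```

```text
[577.83 203.35 209.37] 10.6167 [ 0.04  0.2  -2.19] [ 0.242 -0.238 -0.07 ] 22.515535708630484
[[ 0.    -1.     0.001]
 [-1.    -0.     0.001]
 [-0.001 -0.001 -1.   ]]
```

View pics/c10.png

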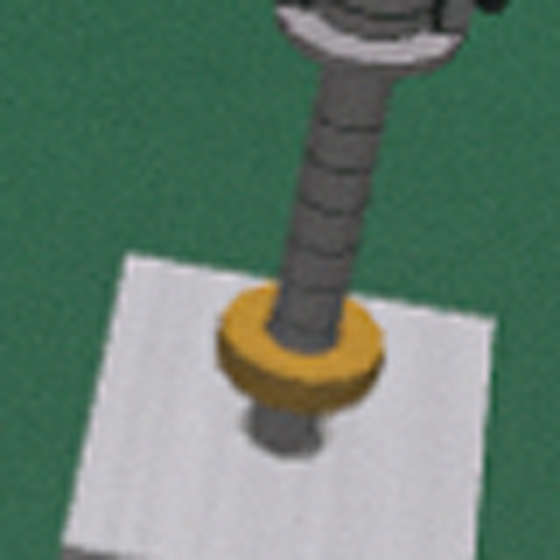

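Call:
apply_moves(
  steps=[
    {"hand": 0, "xyz": [-0.03, -0.03, 0.1], "delta_rot": [0, 0, 0]},
    {"hand": 0, "xyz": [-0.03, -0.03, 0.2], "delta_rot": [0, 0, 0]},
    {"hand": 0, "xyz": [-0.03, -0.03, 0.3], "delta_rot": [0, 0, 0]},
    {"hand": 0, "xyz": [-0.03, -0.03, 0.3], "delta_rot": [0, 0, 0]},
  ],
)

```text
clock: 10.95
position: [578.0, 203.6, 206.2]
ee_rot: [0.707, -0.707, -0.0, -0.0]
contact_force: [1.3, 1.2, -2.3]
gripper_width: 22.6
```

```bash
cat > st.py <<'E'
from bench import telemetry
s=telemetry.read_state(); print(s["clock"],s["position"].round(2),s["contact_force"].round(2),s["wrist_torque"].round(3),s["ee_rot"].round(4),s["gripper_width"])
E
python3 st.py; python3 look.py c11 456 260 40
```

```text
10.95 [577.97 203.57 206.15] [ 1.26  1.19 -2.28] [ 0.271 -0.344  0.011] [ 7.072e-01 -7.070e-01 -0.000e+00 -2.000e-04] 22.58027981616146
[577.92 203.53 206.15] 11.0 [ 0.48  0.97 -3.23] [ 0.278 -0.378  0.009] 22.913623548382034
[[ 0. -1.  0.]
 [-1. -0.  0.]
 [-0. -0. -1.]]
```

View pics/c11.png

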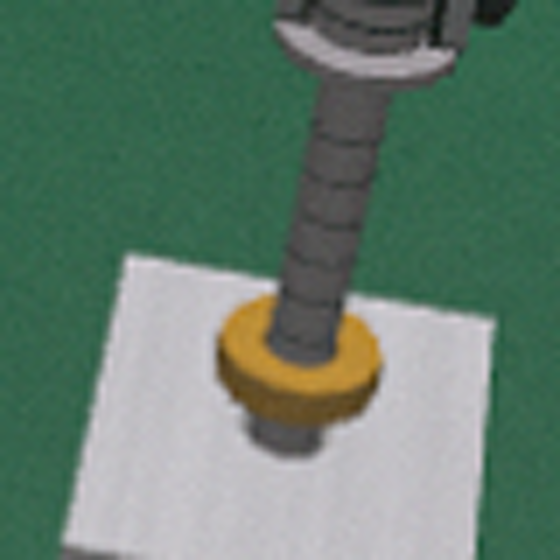

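The stem is in the bore, with about 2 N of side load toward +x and +y. I'll relieve it and carry on down.

Call:
apply_moves(
  steps=[
    {"hand": 0, "xyz": [-0.06, -0.08, 0], "delta_rot": [0, 0, 0]},
    {"hand": 0, "xyz": [-0.06, -0.08, 0.1], "delta_rot": [0, 0, 0]},
    {"hand": 0, "xyz": [-0.06, -0.08, 0.2], "delta_rot": [0, 0, 0]},
    {"hand": 0, "xyz": [-0.06, -0.08, 0.3], "delta_rot": [0, 0, 0]},
    {"hand": 0, "xyz": [-0.06, -0.08, 0.4], "delta_rot": [0, 0, 0]},
    {"hand": 0, "xyz": [-0.06, -0.08, 0.5], "delta_rot": [0, 0, 0]},
    {"hand": 0, "xyz": [-0.06, -0.08, 0.5], "delta_rot": [0, 0, 0]},
  ],
)

```text
clock: 11.58
position: [578.4, 203.9, 200.9]
ee_rot: [0.707, -0.707, -0.0, 0.0]
contact_force: [0.7, 0.3, -1.5]
gripper_width: 22.7
```

```bash
python3 st.py
```

```text
11.5833 [578.43 203.89 200.93] [ 0.72  0.32 -1.54] [-0.043 -0.027  0.036] [ 7.071e-01 -7.071e-01 -1.000e-04  4.000e-04] 22.688436323341605
```

The side load is gone. Next the collar should reach the face.

Call:
apply_moves(
  steps=[
    {"hand": 0, "xyz": [0, 0, 0.1], "delta_rot": [0, 0, 0]},
    {"hand": 0, "xyz": [0, 0, 0.2], "delta_rot": [0, 0, 0]},
    {"hand": 0, "xyz": [0, 0, 0.3], "delta_rot": [0, 0, 0]},
    {"hand": 0, "xyz": [0, 0, 0.4], "delta_rot": [0, 0, 0]},
    {"hand": 0, "xyz": [0, 0, 0.5], "delta_rot": [0, 0, 0]},
    {"hand": 0, "xyz": [0, 0, 0.6], "delta_rot": [0, 0, 0]},
    {"hand": 0, "xyz": [0, 0, 0.7], "delta_rot": [0, 0, 0]},
    {"hand": 0, "xyz": [0, 0, 0.8], "delta_rot": [0, 0, 0]},
    {"hand": 0, "xyz": [0, 0, 0.9], "delta_rot": [0, 0, 0]},
    {"hand": 0, "xyz": [0, 0, 1.0], "delta_rot": [0, 0, 0]},
  ],
)

```text
clock: 12.42
position: [579.0, 204.0, 192.4]
ee_rot: [0.707, -0.707, 0.0, -0.0]
contact_force: [-1.5, -0.6, 3.3]
gripper_width: 22.5
```

```bash
python3 look.py c12 456 260 40
```

```text
[578.87 203.98 192.06] 12.4667 [-0.35 -0.91  3.18] [-0.207  0.358  0.017] 22.933954151448503
[[ 0.    -1.     0.001]
 [-1.    -0.     0.   ]
 [-0.    -0.001 -1.   ]]
```

View pics/c12.png

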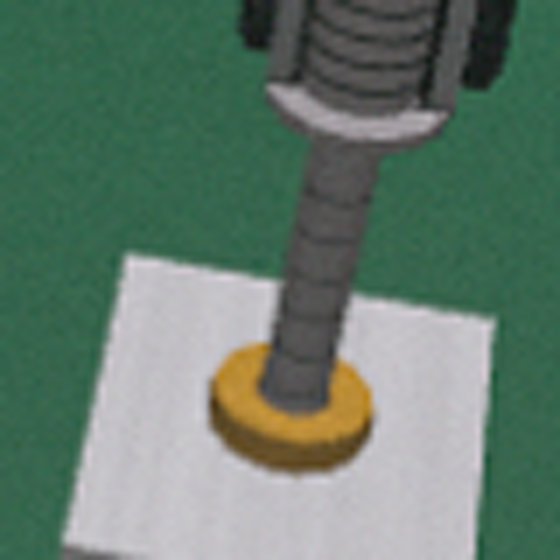

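The collar is flat on the face at crop (290,410), and Fz has gone from −2 to +3.2 N, which is the collar friction. The bore bottom is at least 11 mm further, so I'll creep on.

Call:
apply_moves(
  steps=[
    {"hand": 0, "xyz": [0.03, 0.04, 0.1], "delta_rot": [0, 0, 0]},
    {"hand": 0, "xyz": [0.03, 0.04, 0.2], "delta_rot": [0, 0, 0]},
    {"hand": 0, "xyz": [0.03, 0.04, 0.3], "delta_rot": [0, 0, 0]},
    {"hand": 0, "xyz": [0.03, 0.04, 0.4], "delta_rot": [0, 0, 0]},
    {"hand": 0, "xyz": [0.03, 0.04, 0.5], "delta_rot": [0, 0, 0]},
    {"hand": 0, "xyz": [0.03, 0.04, 0.6], "delta_rot": [0, 0, 0]},
    {"hand": 0, "xyz": [0.03, 0.04, 0.7], "delta_rot": [0, 0, 0]},
    {"hand": 0, "xyz": [0.03, 0.04, 0.8], "delta_rot": [0, 0, 0]},
  ],
)

```text
clock: 13.13
position: [578.5, 203.9, 183.3]
ee_rot: [0.707, -0.707, 0.0, -0.0]
contact_force: [-0.2, 0.7, 4.0]
gripper_width: 22.6
```

```bash
python3 st.py
```

```text
13.1333 [578.54 203.89 183.3 ] [-0.22  0.7   4.  ] [ 0.114 -0.071  0.014] [ 7.072e-01 -7.070e-01  1.000e-04 -4.000e-04] 22.587142717478045
```

Call:
apply_moves(
  steps=[
    {"hand": 0, "xyz": [0, 0, 0.05], "delta_rot": [0, 0, 0]},
    {"hand": 0, "xyz": [0, 0, 0.1], "delta_rot": [0, 0, 0]},
    {"hand": 0, "xyz": [0, 0, 0.15], "delta_rot": [0, 0, 0]},
    {"hand": 0, "xyz": [0, 0, 0.2], "delta_rot": [0, 0, 0]},
  ],
)

```text
clock: 13.47
position: [578.5, 203.8, 181.4]
ee_rot: [0.707, -0.707, 0.0, -0.0]
contact_force: [0.1, 0.3, 2.6]
gripper_width: 22.6
```

Call:
apply_moves(
  steps=[
    {"hand": 0, "xyz": [0, 0, 0.05], "delta_rot": [0, 0, 0]},
    {"hand": 0, "xyz": [0, 0, 0.1], "delta_rot": [0, 0, 0]},
    {"hand": 0, "xyz": [0, 0, 0.15], "delta_rot": [0, 0, 0]},
  ],
)

```text
clock: 13.72
position: [578.4, 203.9, 179.9]
ee_rot: [0.707, -0.707, 0.0, -0.0]
contact_force: [1.1, -0.2, 3.0]
gripper_width: 22.6
```

Call:
apply_moves(
  steps=[
    {"hand": 0, "xyz": [0, 0, 0.05], "delta_rot": [0, 0, 0]},
    {"hand": 0, "xyz": [0, 0, 0.1], "delta_rot": [0, 0, 0]},
    {"hand": 0, "xyz": [0, 0, 0.15], "delta_rot": [0, 0, 0]},
    {"hand": 0, "xyz": [0, 0, 0.2], "delta_rot": [0, 0, 0]},
  ],
)

```text
clock: 14.05
position: [578.4, 203.8, 177.8]
ee_rot: [0.707, -0.707, 0.0, -0.0]
contact_force: [0.9, 0.8, 2.9]
gripper_width: 22.4
```

Call:
apply_moves(
  steps=[
    {"hand": 0, "xyz": [0, 0, 0.05], "delta_rot": [0, 0, 0]},
    {"hand": 0, "xyz": [0, 0, 0.1], "delta_rot": [0, 0, 0]},
    {"hand": 0, "xyz": [0, 0, 0.15], "delta_rot": [0, 0, 0]},
    {"hand": 0, "xyz": [0, 0, 0.2], "delta_rot": [0, 0, 0]},
  ],
)

```text
clock: 14.38
position: [578.4, 203.8, 175.8]
ee_rot: [0.707, -0.707, 0.0, -0.0]
contact_force: [1.4, 0.1, 4.0]
gripper_width: 22.5
```

Call:
apply_moves(
  steps=[
    {"hand": 0, "xyz": [0, 0, 0.05], "delta_rot": [0, 0, 0]},
    {"hand": 0, "xyz": [0, 0, 0.1], "delta_rot": [0, 0, 0]},
    {"hand": 0, "xyz": [0, 0, 0.15], "delta_rot": [0, 0, 0]},
    {"hand": 0, "xyz": [0, 0, 0.2], "delta_rot": [0, 0, 0]},
  ],
)

```text
clock: 14.72
position: [578.4, 203.8, 173.8]
ee_rot: [0.707, -0.707, 0.0, -0.0]
contact_force: [1.0, 1.9, 2.9]
gripper_width: 22.5
```

Tip at about 45 mm, with friction only so far.

Call:
apply_moves(
  steps=[
    {"hand": 0, "xyz": [0, 0, 0.05], "delta_rot": [0, 0, 0]},
    {"hand": 0, "xyz": [0, 0, 0.1], "delta_rot": [0, 0, 0]},
    {"hand": 0, "xyz": [0, 0, 0.15], "delta_rot": [0, 0, 0]},
    {"hand": 0, "xyz": [0, 0, 0.2], "delta_rot": [0, 0, 0]},
  ],
)

```text
clock: 15.05
position: [578.4, 203.8, 171.8]
ee_rot: [0.707, -0.707, 0.0, -0.0]
contact_force: [2.2, 0.4, 3.2]
gripper_width: 22.6
```

Call:
apply_moves(
  steps=[
    {"hand": 0, "xyz": [0, -0.02, 0.05], "delta_rot": [0, 0, 0]},
    {"hand": 0, "xyz": [0, -0.03, 0.1], "delta_rot": [0, 0, 0]},
    {"hand": 0, "xyz": [0, -0.03, 0.15], "delta_rot": [0, 0, 0]},
    {"hand": 0, "xyz": [0, -0.03, 0.2], "delta_rot": [0, 0, 0]},
  ],
)

```text
clock: 15.38
position: [578.5, 203.7, 169.7]
ee_rot: [0.707, -0.707, -0.0, 0.0]
contact_force: [0.8, 1.9, 3.6]
gripper_width: 22.5
```

Call:
apply_moves(
  steps=[
    {"hand": 0, "xyz": [-0.02, 0, 0.05], "delta_rot": [0, 0, 0]},
    {"hand": 0, "xyz": [-0.02, 0, 0.1], "delta_rot": [0, 0, 0]},
    {"hand": 0, "xyz": [-0.02, 0, 0.15], "delta_rot": [0, 0, 0]},
    {"hand": 0, "xyz": [-0.02, 0, 0.2], "delta_rot": [0, 0, 0]},
  ],
)

```text
clock: 15.72
position: [578.6, 203.8, 168.2]
ee_rot: [0.707, -0.707, 0.0, 0.0]
contact_force: [-1.3, 0.2, 6.9]
gripper_width: 22.6
```

Fz rose to 6.9 N and the motion stalled at a depth of about 50 mm, so this is probably the bottom. I'll hold and check.

Call:
apply_moves(
  steps=[
    {"hand": 0, "xyz": [0, 0, 0], "delta_rot": [0, 0, 0]},
    {"hand": 0, "xyz": [0, 0, 0], "delta_rot": [0, 0, 0]},
  ],
)

```text
clock: 15.88
position: [578.5, 203.8, 168.2]
ee_rot: [0.707, -0.707, 0.0, 0.0]
contact_force: [1.1, 0.6, 4.6]
gripper_width: 22.8
```

Call:
apply_moves(
  steps=[
    {"hand": 0, "xyz": [0, 0, 0.05], "delta_rot": [0, 0, 0]},
    {"hand": 0, "xyz": [0, 0, 0.05], "delta_rot": [0, 0, 0]},
    {"hand": 0, "xyz": [0, 0, 0.05], "delta_rot": [0, 0, 0]},
  ],
)

```text
clock: 16.13
position: [578.6, 203.8, 168.1]
ee_rot: [0.707, -0.707, 0.0, -0.0]
contact_force: [-0.1, 0.9, 6.7]
gripper_width: 22.6
```

```bash
python3 st.py; python3 look.py c13 456 260 40
```

```text
16.1333 [578.61 203.79 168.12] [-0.07  0.88  6.74] [0.248 0.044 0.063] [ 7.073e-01 -7.069e-01  2.000e-04 -0.000e+00] 22.573216816572533
[578.59 203.8  168.14] 16.1833 [-0.96  1.26  6.98] [0.215 0.091 0.02 ] 22.76150250153031
[[ 0.001 -1.     0.   ]
 [-1.    -0.001 -0.   ]
 [ 0.    -0.    -1.   ]]
```

View pics/c13.png

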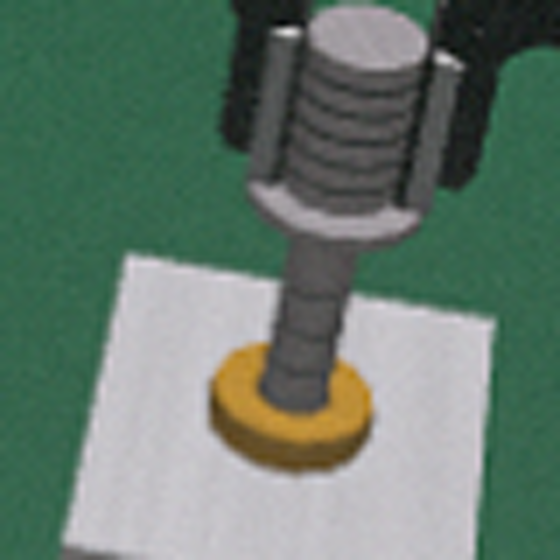

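It barely moved for 0.5 mm of command while the force went up, so the nose is on the bottom. I'll press a little more to be sure and hold.

Call:
apply_moves(
  steps=[
    {"hand": 0, "xyz": [0, 0, 0.04], "delta_rot": [0, 0, 0]},
    {"hand": 0, "xyz": [0, 0, 0.08], "delta_rot": [0, 0, 0]},
    {"hand": 0, "xyz": [0, 0, 0.08], "delta_rot": [0, 0, 0]},
    {"hand": 0, "xyz": [0, 0, 0.08], "delta_rot": [0, 0, 0]},
  ],
)

```text
clock: 16.52
position: [578.8, 203.8, 168.1]
ee_rot: [0.707, -0.707, 0.0, -0.0]
contact_force: [-1.3, 0.3, 9.6]
gripper_width: 22.6
```

```bash
python3 st.py
```

```text
16.5167 [578.8  203.82 168.08] [-1.3   0.28  9.61] [0.195 0.315 0.022] [ 7.074e-01 -7.068e-01  5.000e-04 -3.000e-04] 22.571185616644723
```

The force is 9.6 N, which is 6 N over the sliding friction, and the position hasn't moved. I'll ease most of the preload and open slowly.

Call:
apply_moves(
  steps=[
    {"hand": 0, "xyz": [0, 0, -0.06], "delta_rot": [0, 0, 0]},
    {"hand": 0, "xyz": [0, 0, -0.12], "delta_rot": [0, 0, 0]},
    {"hand": 0, "xyz": [0, 0, -0.12], "delta_rot": [0, 0, 0]},
    {"hand": 0, "xyz": [0, 0, -0.12], "delta_rot": [0, 0, 0]},
  ],
)

```text
clock: 16.85
position: [578.6, 203.8, 168.1]
ee_rot: [0.707, -0.707, 0.0, 0.0]
contact_force: [-0.4, 0.8, 5.6]
gripper_width: 22.7
```

```bash
python3 st.py
```

```text
16.85 [578.57 203.8  168.11] [-0.35  0.82  5.59] [ 0.199  0.04  -0.035] [ 7.072e-01 -7.070e-01  1.000e-04  1.000e-04] 22.676936578817084
```

Call:
apply_moves(
  steps=[
    {"hand": 0.3, "xyz": [0, 0, 0], "delta_rot": [0, 0, 0]},
    {"hand": 0.32, "xyz": [0, 0, 0], "delta_rot": [0, 0, 0]},
    {"hand": 0.36, "xyz": [0, 0, 0], "delta_rot": [0, 0, 0]},
    {"hand": 0.42, "xyz": [0, 0, 0], "delta_rot": [0, 0, 0]},
    {"hand": 0.5, "xyz": [0, 0, 0], "delta_rot": [0, 0, 0]},
    {"hand": 0.6, "xyz": [0, 0, 0], "delta_rot": [0, 0, 0]},
    {"hand": 0.8, "xyz": [0, 0, 0], "delta_rot": [0, 0, 0]},
    {"hand": 1, "xyz": [0, 0, 0], "delta_rot": [0, 0, 0]},
    {"hand": 1, "xyz": [0, 0, 0], "delta_rot": [0, 0, 0]},
    {"hand": 1, "xyz": [0, 0, 0], "delta_rot": [0, 0, 0]},
  ],
)

```text
clock: 17.68
position: [578.6, 203.9, 167.7]
ee_rot: [0.707, -0.707, 0.0, -0.0]
contact_force: [0.6, -0.5, -0.1]
gripper_width: 85.0
```

```bash
python3 look.py c14 456 250 50
```

```text
[578.57 203.94 167.75] 17.7333 [ 1.19 -0.05 -0.49] [ 0.005 -0.004 -0.006] 85.25029160889008
[[ 0. -1.  0.]
 [-1. -0.  0.]
 [-0. -0. -1.]]
```

View pics/c14.png

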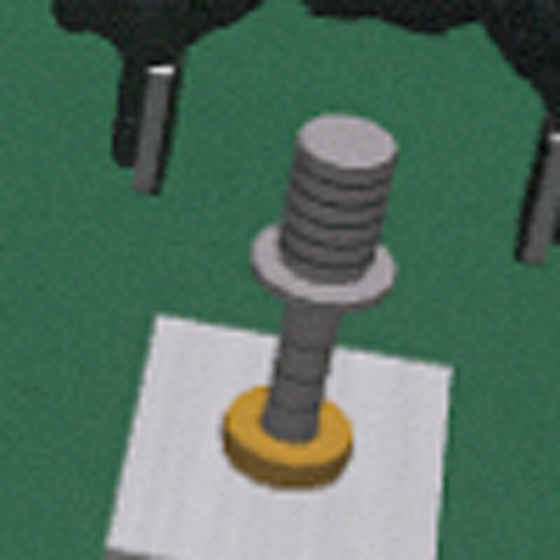

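The gauge is released and standing, with the jaws well clear. I'll retract straight up.

Call:
apply_moves(
  steps=[
    {"hand": 1, "xyz": [0, 0, -0.5], "delta_rot": [0, 0, 0]},
    {"hand": 1, "xyz": [0, 0, -2], "delta_rot": [0, 0, 0]},
    {"hand": 1, "xyz": [0, 0, -4], "delta_rot": [0, 0, 0]},
    {"hand": 1, "xyz": [0, 0, -7], "delta_rot": [0, 0, 0]},
    {"hand": 1, "xyz": [0, 0, -10], "delta_rot": [0, 0, 0]},
    {"hand": 1, "xyz": [0, 0, -12], "delta_rot": [0, 0, 0]},
    {"hand": 1, "xyz": [0, 0, -12], "delta_rot": [0, 0, 0]},
    {"hand": 1, "xyz": [0, 0, -12], "delta_rot": [0, 0, 0]},
    {"hand": 1, "xyz": [0, 0, -12], "delta_rot": [0, 0, 0]},
  ],
)

```text
clock: 18.48
position: [578.0, 203.8, 287.1]
ee_rot: [0.707, -0.707, -0.0, 0.001]
contact_force: [-0.5, -0.1, 0.0]
gripper_width: 84.9
```

Run:
```python
from look import *
from bench import nets
S=look("c15",456,250,50)
cv2.imwrite("pics/full15.png",S["frame"])
f=lambda c:(406+c[0]/5.6-.4,200+c[1]/5.6-.4)
# predicted projections for upright bottomed gauge: tip z 29.6
for n,z in(("knobtop",179.5),("flangetop",143.5),("collartop",90)):
    print(n,(proj(S,[582,203,z])+.4-[406,200])*5.6)
for l in("ring_gauge","oil_bottle","arc_shoe"): print(l,[np.round(d["xyz"],1) for d in nets.pinpoint(S,l)][:1])
```

```text
[577.91 203.66 286.45] 18.5333 [ 0.82  0.09 -0.72] [-0.008  0.018 -0.018] 85.66573318416208
[[ 0.    -1.    -0.002]
 [-1.    -0.    -0.001]
 [ 0.001  0.002 -1.   ]]
knobtop [[348.71570012 140.68677479]]
flangetop [[324.44251191 260.34168074]]
collartop [[290.63773927 425.40769012]]
ring_gauge [array([ 4.486e+02, -1.080e+01, -1.000e-01])]
oil_bottle [array([ 754.1, -228.8,   -3.6])]
arc_shoe [array([678.2,  11.1,   3.5])]
```

View pics/c15.png

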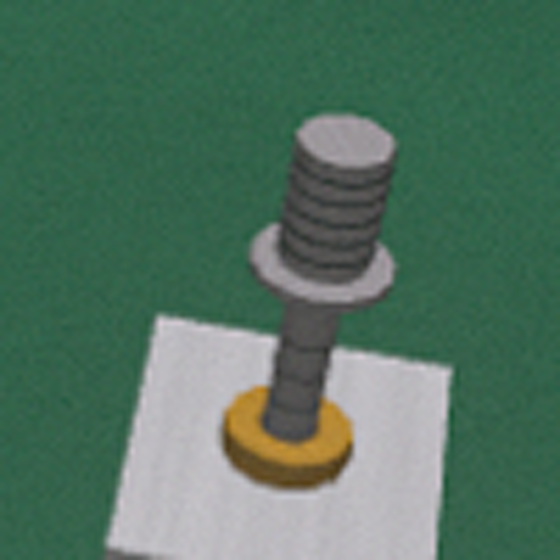

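The knob top (346,141), flange (323,260) and collar top (288,426) agree with the projections for an upright, bottomed gauge: (349,141), (324,260) and (291,425). I'll hand the job in.

```bash
python3 -c "
from bench import workorder; print(workorder.job_done())"
```

```text
the job is handed in; nothing more can be done
None
```

The gauge is standing upright and bottomed out in the housing's bore, released, with the collar flat on the top face. I handed the job in at about 18.5 s; no verdict is reported.

- **Insertion:** I lifted the gauge by its knob, lined it up with the bore from both cameras and crept down at 12 mm/s or less. The last 15 mm or so went at 6 mm/s.
- **Bottom found by feel:** The nose met the bottom at about 50 mm depth. Further commands moved it almost nothing, while the upward force rose from about 3 N of sliding friction to 9.6 N. I then eased off, opened the jaws and retracted straight up.
- **Last checks:** Contact force was about zero after release. The knob, flange and collar were within 3 crop pixels (about 1 mm) of where an upright, bottomed gauge should appear. The ring, bottle and shoe were where they started, within the networks' few mm of error.
- **What disagreed:** The two cameras differed by about 5 mm in x when locating the gauge and the bore. I used the gauge-to-bore offset, on which they agreed to about 2 mm, and checked it close up. A light side load of about 2 N at the start of insertion went away after a nudge of about 1 mm.

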